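# Set the date cabinet's door ajar on its stay

## Robot

A 6-joint arm with a two-finger parallel gripper is mounted at the origin on the work surface. World frame = base frame: x ahead of the robot, y to its left, z up, the work surface at z = 0. Lengths are in m, angles in rad, forces in N, time in s.
With the tool pointing down it reaches from about 0.225 to 0.875 m from the base axis. Payload 3.4 kg.
Tool frame: the origin (TCP) lies midway between the tips of the shut fingers; the grasp point (between the pads) lies 19 mm behind it; z points along the fingers, y is the line along which they close (so a half turn about z gives the same grasp; the last joint's range is limited). The gripper opens to 85 mm and grips with 20 to 120 N. Pads are 22 mm wide; open, the fingers measure 114 mm over their backs; the gripper's body (76 mm by 85 mm) begins 54 mm behind the grasp point. The pads swing forward as they close: fully open they stand 13 mm farther back than shut.
Start: joints at [1.038, 0.276, 1.505, -0, 1.361, -0.121], TCP at [0.23, 0.527, 0.231] pointing down, gripper open.
Joint ranges: [-2.89, 2.89], [-0.75, 2.08], [0.22, 2.7], [-1.18, 4.32], [0.11, 2.71], [-2.7, 2.7]. Speed limits (rad/s): [2.57, 2.57, 3.14, 3.14, 3.14, 3.14].

## Interface

Orientations are given as a unit quaternion [w, x, y, z].
In Python, from rig import * gives the robot as it stands.
- The arm moves only by the tool apply_moves, never from a script. Its argument "steps" is one flat list of numbers, 4 for each row, row after row: the shift along the world's x, y, z in cm, then the turn about the world's z in degrees. A call has 1 to 8 rows; each row is the pose to reach, as a shift and turn from the pose commanded when the call began; what a row does not reach only later rows make up. A row lasts 1/12 s, in which the tool goes at most 41.7 mm and 7.16 degrees, less where a joint would pass 70% of its speed; a pose out of reach is approached as far as the arm can. A call with a gripper value outside its range is refused whole. "jaw" is the closure in counts, from 0 (fully open) to 255 (shut), set as the call begins (left out, the last holds). The fingers move at their own pace and stop on an object; "newtons" is the grip in N (left out, the last holds). Time passes only in rows, so rows that repeat a pose let the fingers close. It gives the time, the measured TCP pose, the force, the opening and the grip force at its end, in the units of the state.
- get_state(): the state, without advancing time (a new reading comes with each control period).
- get_image(name): name is "scene" or "top" or "wrist"; returns the picture (480x640x3 uint8, red, green, blue); there is no depth.
- calibration(name): a dict with "fx", "fy", "cx", "cy" (pixels), "k1" (the pictures are not rectified: a ray, as slopes to the right and down, at radius r is drawn at 1 + k1 r^2 times it, then the intrinsics apply), "xyz" and "rotation" of the camera in the world. Camera axes: x right, y up, looking along -z (the intrinsics and any distortion apply to the point x, -y, -z); pixel columns grow to the right and rows downward; lengths in m; the calibration is good to about 2 mm. A picture is of the moment at which its call begins: read the wrist's pose just before it. calibration takes no time and is no camera call; for the wrist camera it gives the pose at the moment of the call.
- sign_off(): hands the job in; it is judged then, once.
The state is a dict: "clock": time; "qpos": joint angles; "qd": joint speeds; "effort": joint torques, N m; "position": TCP position; "ee_rot": TCP orientation; "contact_force": force on the tool from outside, world axes, zero at the start; "moment": the same for the moment, N m; "width": finger opening in m; "gripper_force": force on a finger pad.
Only numpy, scipy, OpenCV 4.12 (cv2) and the standard library are available. Lean on these libraries where they do the work, as an engineer would, in place of code of your own. Each camera call takes 0.05 s, during which the arm holds its last target. There are 200 camera calls.

## Task

The date cabinet on the sideboard needs airing: by the brass ball knob, lift the door's stay off its pin, draw the door open with it, and drop the second (middle) of the three round holes fully down over the pin so that the stay lies level. The pin can be anywhere along its slotted plate, so feel for it gently and never press or pull the stay hard against the pin; let go of the knob at the end and leave everything else on the sideboard where it stands.

Things in the scene. Friction and masses are not known exactly. Their poses are not given: they have to be found in the camera images.
- stay: the stay: a flat dark steel bar 26 mm wide, 6 mm thick, lying level, its underside 11 mm above the cabinet top. Origin on its underside at its pivot on the door's top edge; x along the bar to its free end (bar from x = -12 to 238 mm), z up. On its centre line: a slot 42 x 12 mm centred at x = 66 (now over the pin), round holes of 11 mm diameter at x = 104, 140 and 176, the knob at x = 222 mm
- knob (a point): centre of the brass ball knob (24 mm diameter) on a 10 mm neck near the stay's free end, 32 mm above the bar's underside; pinch it from above, space is clear all round. The stay (0.13 to 0.21 kg) turns freely about the vertical at its pivot and tips up there (free end up, to 0.9 rad); it falls back by its weight, and a stop keeps it from going below level
- hole2 (a point): centre, on the bar's underside, of the second (middle) round hole, at x = 140 mm on the stay: the one to drop over the pin
- pinplate: brass plate 56 x 22 x 4 mm fixed on the cabinet top; origin under its centre, 170 mm above the sideboard; x straight back from the shut door, z up. Its upright steel pin, 9 mm diameter, 8 mm at its tapered tip, ends 10 mm above the level stay's underside. Sprung: 3 N starts it sinking, then 4 N/mm, stopping after 4 mm. It stands at y = 0 anywhere from x = -14 to +14 mm, not measured
- door_hinge (a point): point on the door's vertical hinge axis, level with the cabinet top. In the plate's frame the hinge is at x = -66, y = +210 mm. The stay's pivot is 210 mm from this axis: straight along the plate's -y from it when the door is shut
- door (a joint): angle of the glazed cabinet door, 0 shut to 1.2 rad; its free edge swings to the front (the plate's -x), clockwise seen from above. Stiff: it stays where left, and takes about 2.5 N at the stay's pivot to move. The stay pulls or pushes it
- cabinet: the wooden date cabinet, 280 deep x 300 wide x 170 mm high, origin at the centre of its underside, its door on its -x face, hinged at its +y edge. It is fixed
- cup: bystander: white cup 60 mm wide, 55 mm high, standing on the cabinet's top near its far corner; origin at its underside
- jar: bystander: tall glass apothecary jar with a brass screw lid, 110 mm wide, 240 mm high; origin at its underside
- bowl_a: bystander: wooden bowl of dates, 130 mm wide, 48 mm high; origin at its underside
- bowl_b: bystander: a second such bowl
- coaster: bystander: blue ceramic coaster, 100 mm wide, 8 mm high; origin at its underside
- pan: bystander: aluminium cake pan 200 x 140 x 50 mm; origin at its underside
- lantern: bystander: plastic lantern 75 mm square, 150 mm high, in an orange spring clamp; origin at its underside

How it is judged:
By the outcome, as a careful person would: the job done as asked, in the order asked, and still so for the second after the job is handed in, with the robot touching nothing.
It also fails if it takes over 72 s, if anything falls off the work surface, if the arm or the gripper's body presses on something with over 40 N, if the wrist force passes 120 N, or if a joint passes its speed limit or range.

## Working session

There is one attempt and no reset: what is moved stays moved. The work goes in short steps, Python scripts to look and compute and a tool call to move; the robot and the scene stay as the last step left them, time stands still between calls to the robot, and variables do not carry over. Pictures are saved under pics/ and viewed, at most 11 in all, crops included, and the job is handed in when it is done.

Besides the shell and the picture viewer there is one more tool, called after "Emit:" by a JSON object that holds its "api" and its "payload", one argument or row to a line. apply_moves: Moves the arm, as the interface text tells. Its arguments: {"type":"object","properties":{"steps":{"type":"array","items":{"type":"number"}},"jaw":{"type":"number"},"newtons":{"type":"number"}},"required":["steps"]}

```bash
mkdir -p pics; ls; python3 - <<'E'
from rig import *
import cv2
for n in("top","scene"):
    c=calibration(n);im=get_image(n);cv2.imwrite(f"pics/{n}0.png",im[:,:,::-1]);print(n,c)
s=get_state();print(s)
E
```

```text
pics
top {'fx': 479.98693531195477, 'fy': 479.98693531195477, 'cx': 326.1907119827877, 'cy': 243.24488864529278, 'k1': 0.009268969577156592, 'xyz': array([0.30264256, 0.07804244, 1.59945225]), 'rotation': array([ 0.70876634,  0.04284437, -0.04813992, -0.70249354])}
scene {'fx': 602.780649678025, 'fy': 602.780649678025, 'cx': 317.27664285560866, 'cy': 239.89515472023447, 'k1': -0.009122791250643464, 'xyz': array([1.91432881, 0.72284598, 1.17959149]), 'rotation': array([0.46091694, 0.25763219, 0.39426997, 0.75215186])}
{'clock': 0.1, 'qpos': array([ 1.03802913e+00,  2.76581479e-01,  1.50601202e+00,  2.18552126e-05,
        1.36070676e+00, -1.21043845e-01]), 'qd': array([-0.00136836, -0.00130603, -0.00204266,  0.00050168, -0.00049362,
       -0.00026106]), 'effort': array([ 1.66685462e-03, -4.17700052e+01, -2.46403974e+01, -1.32833343e-04,
        5.73242680e-03, -2.49722768e-05]), 'position': array([0.22988924, 0.52653183, 0.23049567]), 'ee_rot': array([-2.84287552e-04,  2.04412882e-01,  9.78884388e-01, -8.05154804e-04]), 'contact_force': array([ 0.86391413,  1.21759623, -0.01682811]), 'moment': array([0.03027006, 0.0083717 , 0.0360883 ]), 'gripper_force': 0.0, 'width': 0.08554467639237999}
```

View pics/top0.png

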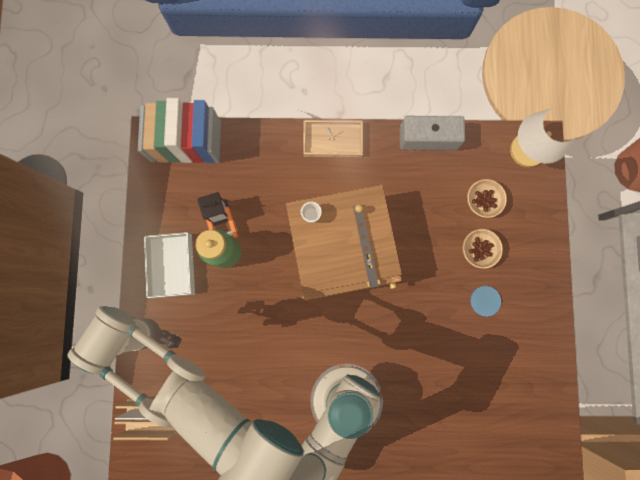

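View pics/scene0.png

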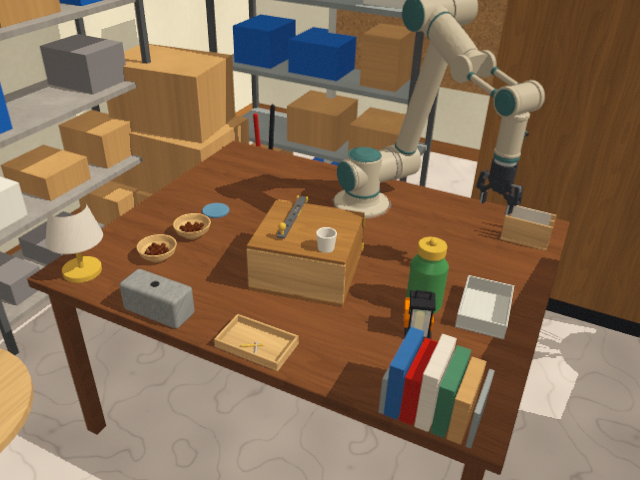

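```bash
cat > h.py <<'E'
from rig import *
import numpy as np, cv2
from scipy.spatial.transform import Rotation as R
def ray(c,uv):
    d=cv2.undistortPoints(np.array([[uv]],float),np.array([[c['fx'],0,c['cx']],[0,c['fy'],c['cy']],[0,0,1]]),np.array([c['k1'],0,0,0]))[0,0]
    q=np.array(c['rotation']); M=R.from_quat([q[1],q[2],q[3],q[0]])
    return np.array(c['xyz']),M.apply([d[0],-d[1],-1])
def onz(c,uv,z):
    o,d=ray(c,uv); return o+d*(z-o[2])/d[2]
def proj(c,p):
    q=np.array(c['rotation']); v=R.from_quat([q[1],q[2],q[3],q[0]]).inv().apply(np.array(p)-c['xyz'])
    s=np.array([v[0],-v[1]])/-v[2]; s=s*(1+c['k1']*(s@s)); return np.array([c['fx']*s[0]+c['cx'],c['fy']*s[1]+c['cy']])
E
python3 - <<'E'
from h import *
im=cv2.imread('pics/top0.png');c=calibration('top')
cv2.imwrite('pics/crop0.png',cv2.resize(im[170:310,270:430],None,fx=5,fy=5,interpolation=cv2.INTER_CUBIC)[:600] if 0 else cv2.resize(im[175:310,275:425],(750,600*0+675))[0:600])
for n,uv,z in [('knob',(358,209),.213),('piv',(375,285),.181),('TL',(287,203),.17),('TR',(382,186),.17),('BR',(400,279),.17),('BL',(305,298),.17),('jar',(211,243),.24),('cup',(311,212),.225)]:
    print(n,onz(c,uv,z).round(4))
E
```

```text
knob [ 0.5846 -0.0243  0.213 ]
piv [ 0.3636 -0.0768  0.181 ]
TL [0.6098 0.188  0.17  ]
TR [ 0.6656 -0.1008  0.17  ]
BR [ 0.3825 -0.1526  0.17  ]
BL [0.3239 0.1294 0.17  ]
jar [0.4763 0.3968 0.24  ]
cup [0.5719 0.1135 0.225 ]
```

View pics/crop0.png

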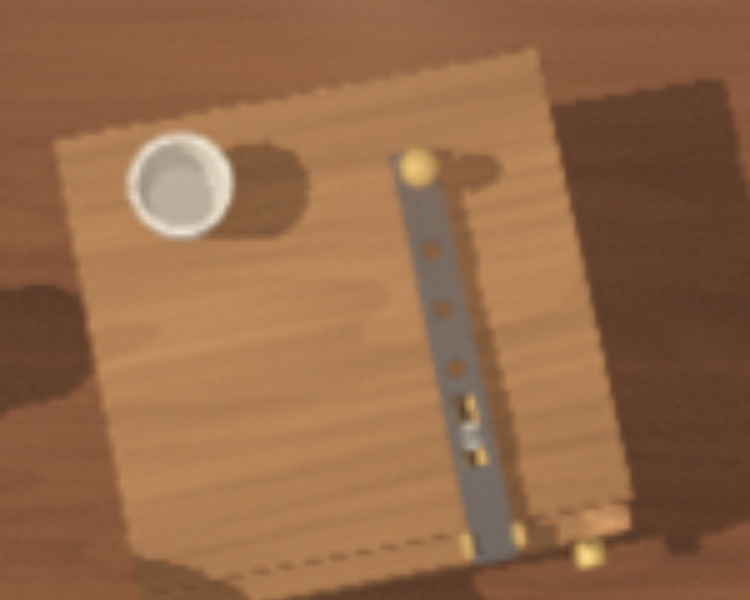

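```bash
python3 - <<'E'
from h import *
c=calibration('top')
P={}
for n,uv,z in [('knob',(419,167),.213),('h3',(432,249),.187),('h2',(444,309),.187),('h1',(456,368),.187),('slot',(470,431),.187),('pin',(470,437),.191)]:
    P[n]=onz(c,(275+(uv[0]+.5)/5-.5,175+(uv[1]+.5)/5-.5),z); print(n,P[n].round(4))
d=P['knob']-P['slot'];print(np.hypot(d[0],d[1]),np.degrees(np.arctan2(d[1],d[0])))
d=P['h3']-P['slot'];print(np.hypot(d[0],d[1]),np.degrees(np.arctan2(d[1],d[0])))
w=calibration('wrist');s=get_state();print(w)
q=s['ee_rot'];M=R.from_quat([q[1],q[2],q[3],q[0]]);print('cam in tool',M.inv().apply(w['xyz']-s['position']))
p=w['rotation'];print((M.inv()*R.from_quat([p[1],p[2],p[3],p[0]])).as_matrix().round(3))
E
```

```text
knob [ 0.5876 -0.0255  0.213 ]
h3 [ 0.5433 -0.0352  0.187 ]
h2 [ 0.5071 -0.0423  0.187 ]
h1 [ 0.4719 -0.0494  0.187 ]
slot [ 0.4344 -0.0576  0.187 ]
pin [ 0.4305 -0.0572  0.191 ]
0.1565262436540931 11.8198958585972
0.11108497413023342 11.616188316654346
{'fx': 401.2353213480316, 'fy': 401.2353213480316, 'cx': 316.41152587032866, 'cy': 237.91155140999894, 'k1': -0.03545294440548457, 'xyz': array([0.15194607, 0.55937181, 0.37302974]), 'rotation': array([ 0.82516686, -0.13797727, -0.08997857,  0.54033859])}
cam in tool [ 0.08460426 -0.001338   -0.14251278]
[[ 0.     0.946  0.325]
 [ 1.     0.    -0.001]
 [-0.001  0.325 -0.946]]
```

Emit:
{"api": "apply_moves", "payload": {
  "steps": [0,0,4,0,0,0,8,0,0,0,12,0,1,-3,15,5,3,-6,15,10,5,-9,15,15,7,-12,15,20,9,-15,15,25],
  "jaw": 80
}}

```text
clock: 0.77
position: [0.3205, 0.3755, 0.3812]
ee_rot: [0.0, -0.015, 1.0, -0.0]
contact_force: [0.3, 0.6, -0.1]
width: 0.0586
gripper_force: 0.0
```

Emit:
{"api": "apply_moves", "payload": {
  "steps": [1.4,-3.5,0,2,2.8,-7,0,4,4.2,-10.5,0,6,5.6,-14,0,8,7,-17.5,0,10,8.4,-21,0,10,9.8,-24.5,0,10,11.2,-28,0,10]
}}

```text
clock: 1.43
position: [0.4321, 0.0952, 0.3811]
ee_rot: [-0.0, -0.099, 0.995, 0.0]
contact_force: [0.5, 0.6, -0.3]
width: 0.0586
gripper_force: 0.0
```

Emit:
{"api": "apply_moves", "payload": {
  "steps": [1.7,-3.4,-2,0,3.4,-6.8,-4,0,5,-10,-6,0,6.8,-13.5,-8,0,6.8,-13.5,-8,0,6.8,-13.5,-8,0]
}}

```text
clock: 1.93
position: [0.4999, -0.0397, 0.299]
ee_rot: [-0.002, -0.098, 0.995, 0.001]
contact_force: [0.1, 0.9, 0.1]
width: 0.059
gripper_force: 0.0
```

```bash
python3 - <<'E'
from h import *
s=get_state();c=calibration('wrist');im=get_image('wrist');cv2.imwrite('pics/w1.png',im[:,:,::-1])
print(s['position'],s['qpos'],c['xyz'])
import pickle;pickle.dump(c,open('w1.pkl','wb'))
for n,p in dict(knob=[.5876,-.0255,.213],h2=[.5071,-.0423,.187],pin=[.4305,-.0572,.191]).items(): print(n,proj(c,p))
E
```

```text
[ 0.49985559 -0.03966956  0.29898722] [-2.18073701e-01  1.34283490e-01  1.52493109e+00  3.69144909e-05
  1.48738892e+00 -1.98431828e+00] [ 0.41702814 -0.0573026   0.44187522]
knob [312.21774912 370.87464307]
h2 [310.82090051 244.49255393]
pin [310.67653163 125.11985022]
```

View pics/w1.png

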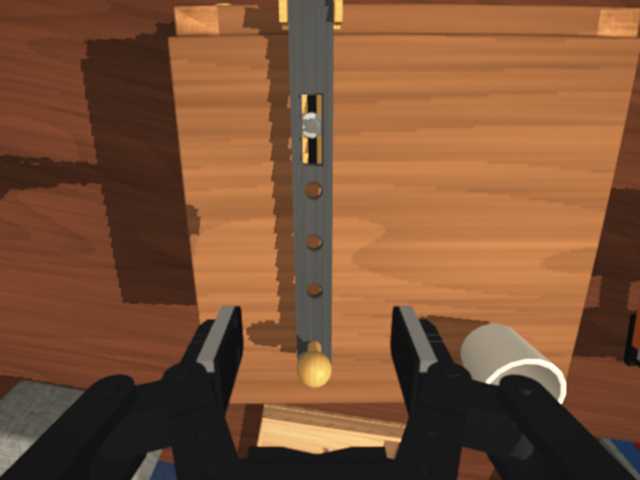

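The picture shows the pin at about (311,122) in the slot (rows 95–165), the holes at (314,190), (314,242) and (314,290), and the knob at (314,368).

```bash
python3 - <<'E'
from h import *
import pickle
c=pickle.load(open('w1.pkl','rb'));im=cv2.imread('pics/w1.png');hsv=cv2.cvtColor(im,cv2.COLOR_BGR2HSV)
sat=(hsv[:,:,1]>90).astype(np.uint8)
def blob(mask,u,v,r=14):
    m=np.zeros_like(mask);m[v-r:v+r,u-r:u+r]=mask[v-r:v+r,u-r:u+r]
    n,l,st,ce=cv2.connectedComponentsWithStats(m);i=1+np.argmax(st[1:,4]);return ce[i],st[i]
P={}
for n,u,v in[('h1',314,190),('h2',314,242),('h3',314,290)]:
    ce,st=blob(sat,u,v);P[n]=onz(c,ce,.184);print(n,ce,st,P[n].round(4))
g=((hsv[:,:,1]<60)&(hsv[:,:,2]>130)).astype(np.uint8)
ce,st=blob(g,311,122);print('pin',ce,st);P['pin']=onz(c,ce,.191);print(P['pin'])
y=((hsv[:,:,1]>100)&(hsv[:,:,2]>150)).astype(np.uint8);ce,st=blob(y,314,370,20);print('knob',ce,st,onz(c,ce,.213))
print(im[108:140:2,311].tolist())
cv2.imwrite('pics/w1c.png',cv2.resize(im[80:180,270:360],(720,600*0+800))[:600])
a=P['h3']-P['h1'];print(np.hypot(a[0],a[1]),np.degrees(np.arctan2(a[1],a[0])))
E
```

```text
h1 [312.67156863 189.67647059] [305 182  17  16 204] [ 0.4706 -0.0482  0.184 ]
h2 [313.20588235 241.50588235] [305 235  17  14 170] [ 0.5057 -0.0409  0.184 ]
h3 [313.56060606 289.        ] [306 284  16  11 132] [ 0.5407 -0.0338  0.184 ]
pin [312.71333333 118.78666667] [302 113  19  19 150]
[ 0.4266362  -0.05670123  0.191     ]
knob [314.15212355 372.83552124] [ 294  350   40   40 1295] [ 0.58892461 -0.02389573  0.213     ]
[[22, 20, 21], [24, 24, 24], [103, 113, 117], [194, 210, 217], [200, 216, 223], [147, 161, 167], [113, 123, 128], [115, 124, 130], [115, 126, 130], [114, 124, 129], [111, 121, 126], [110, 121, 125], [123, 135, 141], [179, 195, 203], [173, 189, 196], [75, 82, 86]]
0.07154111844356995 11.554424205675575
```

View pics/w1c.png

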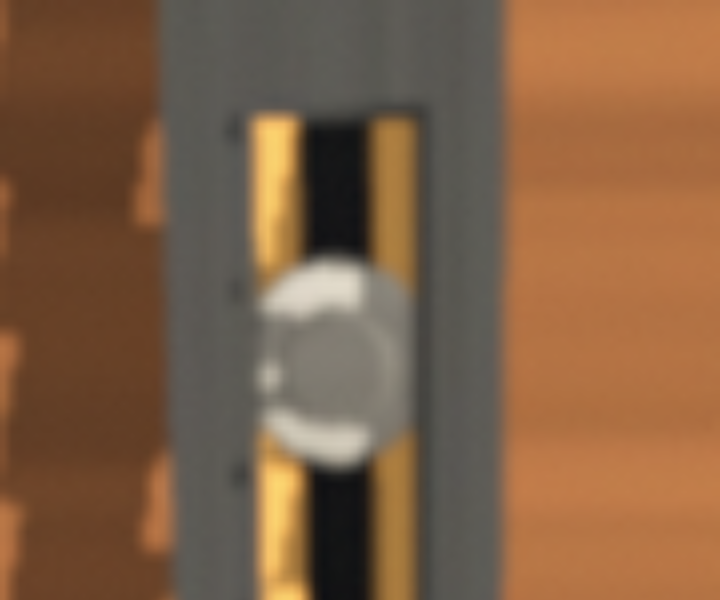

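Tip disc centre at about (312,125) puts the pin at stay x ≈ 63 mm (plate x ≈ -3), with no lateral offset. Now I'll grasp the knob.

Emit:
{"api": "apply_moves", "payload": {
  "steps": [3,0.5,0,0,6,1,0,0,8.7,1.5,-1,0,8.7,1.5,-4,0,8.7,1.5,-7,0,8.7,1.5,-9,0,8.7,1.5,-10.4,0,8.7,1.5,-10.4,0]
}}

```text
clock: 2.65
position: [0.5848, -0.0206, 0.1952]
ee_rot: [-0.003, -0.1, 0.995, 0.001]
contact_force: [-0.3, -0.1, -0.8]
width: 0.0588
gripper_force: 0.0
```

Emit:
{"api": "apply_moves", "payload": {
  "steps": [0,0,0,0,0,0,0,0,0,0,0,0,0,0,0,0,0,0,0,0,0,0,0,0],
  "jaw": 255,
  "newtons": 20
}}

```text
clock: 3.15
position: [0.5884, -0.023, 0.1985]
ee_rot: [0.002, -0.099, 0.995, -0.0]
contact_force: [2.7, -0.1, 1.2]
width: 0.0222
gripper_force: 19.6
```

```bash
python3 - <<'E'
from h import *
s=get_state();im=get_image('wrist');cv2.imwrite('pics/w2.png',im[:,:,::-1]);print(s['position'],s['contact_force'],s['moment'],s['width'],s['gripper_force'])
E
```

```text
[ 0.58838623 -0.02300683  0.19847371] [ 2.74811784 -0.09588207  1.23643405] [ 0.11238602 -0.44725762 -0.0207358 ] 0.022230796745383693 19.5851469039917
```

View pics/w2.png

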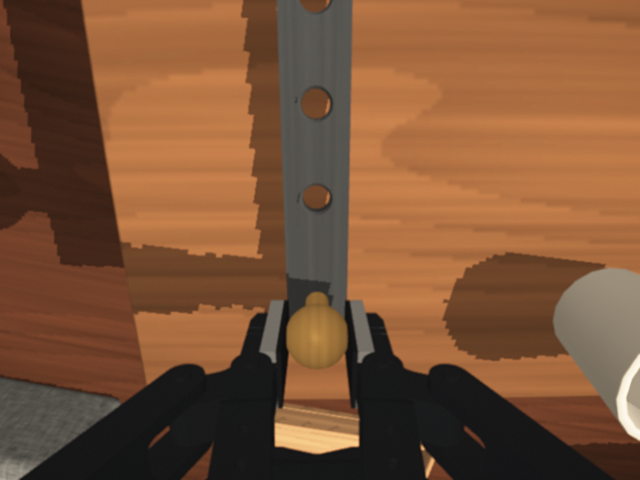

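The wrist picture shows the ball at (317,335), centred between the pads, with the holes at (316,102) and (316,196). Next I'll lift a little along the tilt arc and check that the knob follows.

Emit:
{"api": "apply_moves", "payload": {
  "steps": [0,0,0.4,0,-0.1,0,0.8,0,-0.2,0,1.2,0,-0.3,-0.1,1.7,0,-0.4,-0.1,2.2,0,-0.4,-0.1,2.2,0],
  "newtons": 30
}}

```text
clock: 3.7
position: [0.5828, -0.0242, 0.2204]
ee_rot: [0.0, -0.099, 0.995, -0.0]
contact_force: [1.3, 1.1, -1.8]
width: 0.022
gripper_force: 29.4
```

```bash
python3 - <<'E'
from h import *
s=get_state();im=get_image('wrist');cv2.imwrite('pics/w3.png',im[:,:,::-1]);print(s['position'],s['contact_force'],s['moment'],s['width'],s['gripper_force'])
hsv=cv2.cvtColor(im[:,:,::-1].copy(),cv2.COLOR_BGR2HSV)
for f in('w2','w3'):
    h=cv2.cvtColor(cv2.imread(f'pics/{f}.png'),cv2.COLOR_BGR2HSV);m=((h[:,:,1]>100)&(h[:,:,2]>90)).astype(np.uint8)[300:400,285:352]
    n,l,st,ce=cv2.connectedComponentsWithStats(m);i=1+np.argmax(st[1:,4]);print(ce[i]+[285,300],st[i])
E
```

```text
[ 0.58283509 -0.02420998  0.22039952] [ 1.29908406  1.0808317  -1.77456662] [ 0.09137721 -0.30224654 -0.00423018] 0.02197038240820028 29.39816325902939
[316.56727664 353.82669537] [   0    0   65  100 5574]
[316.3631598  353.11948662] [   0    0   64  100 5532]
```

Emit:
{"api": "apply_moves", "payload": {
  "steps": [-0.2,0,0.6,0,-0.4,-0.1,1.2,0,-0.6,-0.1,1.8,0,-0.8,-0.2,2.4,0,-1,-0.2,3,0,-1.2,-0.3,3.6,0,-1.2,-0.3,3.6,0]
}}

```text
clock: 4.33
position: [0.57, -0.0274, 0.2565]
ee_rot: [-0.001, -0.099, 0.995, -0.0]
contact_force: [-1.5, 0.0, -1.8]
width: 0.0219
gripper_force: 29.5
```

```bash
python3 - <<'E'
from h import *
s=get_state();print(s['position'],s['contact_force'],s['width'])
im=np.concatenate([get_image('wrist')[:,:,::-1][::1,100:500],get_image('scene')[:,:,::-1][140:380,200:400].repeat(2,0).repeat(2,1)],1);cv2.imwrite('pics/w4.png',im)
E
```

```text
[ 0.56996696 -0.02738184  0.25650353] [-1.4996718   0.00439042 -1.83638158] 0.021892672956144266
```

View pics/w4.png

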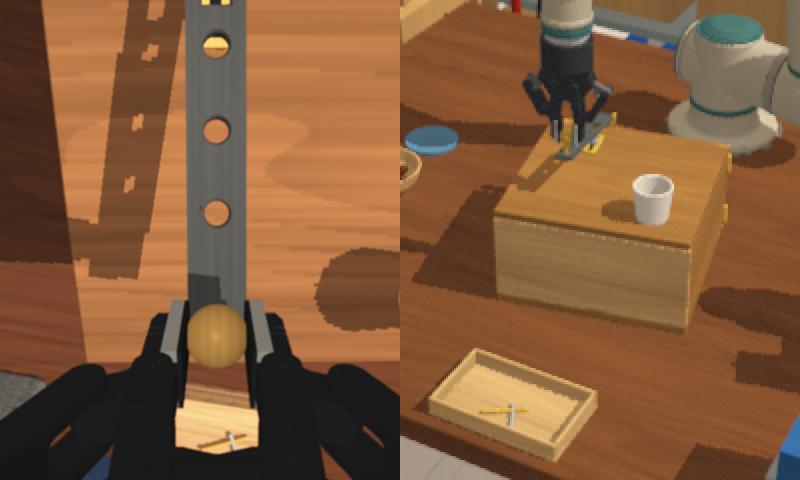

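The stay is tipped up and clear of the pin, with the knob still held. Now I'll draw the door open.

Emit:
{"api": "apply_moves", "payload": {
  "steps": [-1,-0.3,0,-1,-2,-0.5,0,-2,-3,-0.8,0,-3,-4,-1.1,0,-4,-5,-1.4,0,-5,-6,-1.7,0,-6,-7.5,-2.2,0,-6,-7.5,-2.2,0,-6]
}}

```text
clock: 5.1
position: [0.4916, -0.0495, 0.2551]
ee_rot: [-0.003, -0.046, 0.999, 0.0]
contact_force: [-2.5, -0.2, -3.0]
width: 0.0217
gripper_force: 29.7
```

```bash
python3 - <<'E'
from h import *
import pickle
s=get_state();c=calibration('wrist');a=get_image('wrist');print(s['position'],s['contact_force'],s['width'])
pickle.dump(c,open('w5.pkl','wb'))
t=get_image('top');cv2.imwrite('pics/top5.png',t[:,:,::-1])
cv2.imwrite('pics/w5f.png',a[:,:,::-1])
im=np.concatenate([a[:,:,::-1][0:480,120:520],cv2.resize(t[200:320,300:400,::-1],(400,480))],1);cv2.imwrite('pics/w5.png',im)
print(proj(c,[.4303,-.0563,.191]))
E
```

```text
[ 0.49157832 -0.04950757  0.25513702] [-2.45131633 -0.20617867 -2.98647608] 0.02171864384279399
[315.50787439 149.7068851 ]
```

View pics/w5.png

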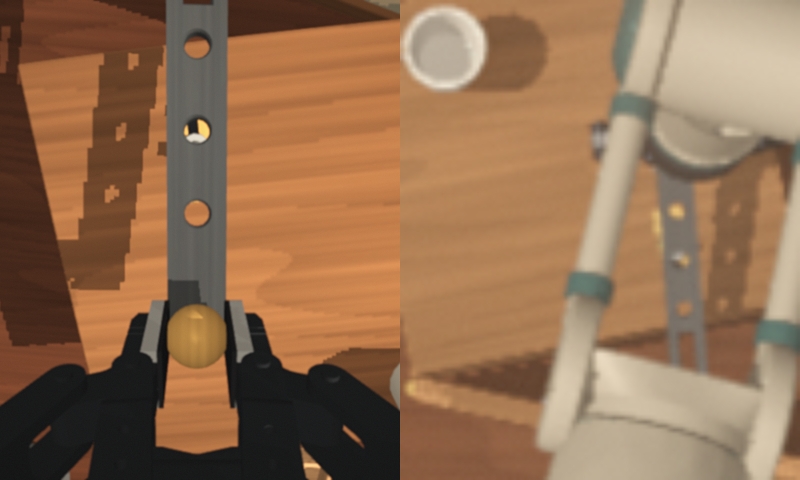

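The door has opened, and the pin shows through hole 2 at about (316,138). I'll lower part-way along the arc and look again.

Emit:
{"api": "apply_moves", "payload": {
  "steps": [0.2,0,-0.6,0,0.4,0,-1.2,0,0.6,0,-1.8,0,0.8,0.1,-2.4,0,1.1,0.1,-3.1,0,1.1,0.1,-3.1,0,1.1,0.1,-3.1,0]
}}

```text
clock: 5.78
position: [0.5071, -0.0479, 0.2236]
ee_rot: [-0.001, -0.047, 0.999, 0.0]
contact_force: [-1.5, -1.3, -1.0]
width: 0.0218
gripper_force: 29.7
```

```bash
python3 - <<'E'
from h import *
import pickle
s=get_state();c=calibration('wrist');a=get_image('wrist')[:,:,::-1];print(s['position'],s['contact_force'],s['width'])
pickle.dump(c,open('w6.pkl','wb'));cv2.imwrite('pics/w6f.png',a)
cv2.imwrite('pics/w6.png',cv2.resize(a[20:240,266:366],(272,600),interpolation=cv2.INTER_CUBIC) if 0 else cv2.resize(a[60:180,250:390],(700,600),interpolation=cv2.INTER_CUBIC))
print(proj(c,[.4303,-.0563,.191]))
E
```

```text
[ 0.50714915 -0.04790979  0.22356951] [-1.54409665 -1.3436525  -1.00453524] 0.02177254223876388
[315.4423794 120.1271888]
```

View pics/w6.png

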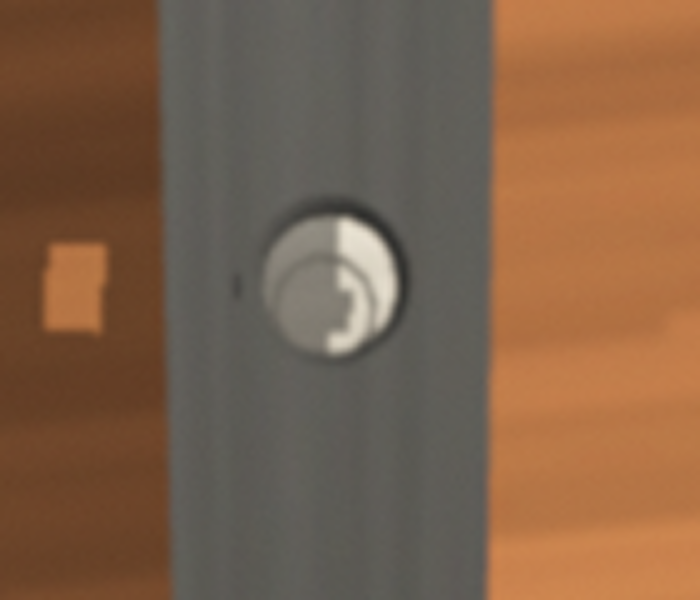

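The tip disc is at about (314.6,120.0) and the hole's upper rim is centred at about (316.9,116).

```bash
python3 - <<'E'
from h import *
import pickle
c=pickle.load(open('w6.pkl','rb'));a=cv2.imread('pics/w6f.png')
yaw=np.radians(5.7);d=np.array([np.cos(yaw),np.sin(yaw)]);l=np.array([-d[1],d[0]])
al=.114;z=.181+.140*np.sin(al)+.006*np.cos(al)
# rim by threshold: bar grey vs others
u=lambda x,y:(250+(x+.5)/5-.5,60+(y+.5)/5-.5)
h=onz(c,u(335,280),z)[:2];p=onz(c,u(323,300),.191)[:2]
left=onz(c,u(165,287),z-.003)[:2];right=onz(c,u(491,287),z-.003)[:2]
hl=h+(140-(140*np.cos(al)-6*np.sin(al)))/1000*d
print('hole',h,'level',hl,'pin',p,'pin-hl along,lat mm',1000*(p-hl)@d,1000*(p-hl)@l,'barwidth',1000*np.hypot(*(left-right)),'mid lat',1000*(p-(left+right)/2)@l)
E
```

```text
hole [ 0.42803556 -0.05605933] level [ 0.42961895 -0.05590129] pin [ 0.4301363  -0.05684008] pin-hl along,lat mm 0.4215481154635731 -0.9855392023454338 barwidth 25.974824388614554 mid lat -0.4352825793832713
```

Emit:
{"api": "apply_moves", "payload": {
  "steps": [0.1,-0.1,-0.3,0,0.2,-0.1,-0.6,0,0.25,-0.1,-0.9,0,0.25,-0.1,-0.9,0,0.25,-0.1,-0.9,0]
}}

```text
clock: 6.25
position: [0.5102, -0.0488, 0.2154]
ee_rot: [0.001, -0.047, 0.999, 0.0]
contact_force: [-0.0, 0.5, -0.6]
width: 0.0216
gripper_force: 29.8
```

Emit:
{"api": "apply_moves", "payload": {
  "steps": [0.05,0,-0.2,0,0.1,0,-0.4,0,0.1,0,-0.4,0,0.1,0,-0.4,0]
}}

```text
clock: 6.58
position: [0.5113, -0.0491, 0.2115]
ee_rot: [0.001, -0.047, 0.999, 0.0]
contact_force: [0.1, 1.2, -0.5]
width: 0.0215
gripper_force: 29.8
```

```bash
python3 - <<'E'
from h import *
import pickle
s=get_state();c=calibration('wrist');a=get_image('wrist')[:,:,::-1];print(s['position'],s['contact_force'],s['width'])
pickle.dump(c,open('w7.pkl','wb'));cv2.imwrite('pics/w7f.png',a)
v=int(proj(c,[.4303,-.0563,.191])[1]);print(v)
cv2.imwrite('pics/w7.png',cv2.resize(a[max(v-50,0):v+50,260:370],(660,600),interpolation=cv2.INTER_CUBIC))
E
```

```text
[ 0.51131209 -0.04906454  0.21145111] [ 0.06596788  1.21675552 -0.51136185] 0.02145072157505179
110
```

View pics/w7.png

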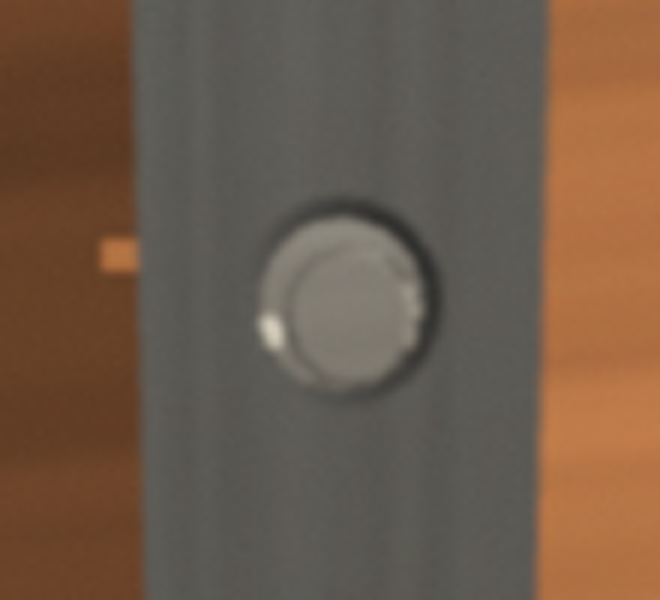

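The pin tip sits inside hole 2's rim, centred to within about 0.5 mm. I'll keep easing down.

Emit:
{"api": "apply_moves", "payload": {
  "steps": [0.02,-0.05,-0.1,0,0.05,-0.05,-0.25,0,0.08,-0.05,-0.4,0,0.08,-0.05,-0.4,0]
}}

```text
clock: 6.97
position: [0.5122, -0.0497, 0.2073]
ee_rot: [0.001, -0.047, 0.999, -0.0]
contact_force: [1.7, 0.1, -0.6]
width: 0.0215
gripper_force: 29.8
```

Emit:
{"api": "apply_moves", "payload": {
  "steps": [0.03,0,-0.1,0,0.05,0,-0.2,0,0.08,0,-0.4,0,0.08,0,-0.4,0]
}}

```text
clock: 7.3
position: [0.5126, -0.0496, 0.2031]
ee_rot: [0.0, -0.047, 0.999, 0.0]
contact_force: [2.6, 0.9, -0.1]
width: 0.0219
gripper_force: 29.8
```

Emit:
{"api": "apply_moves", "payload": {
  "steps": [0.05,0,-0.1,0,0.1,0,-0.2,0,0.12,0,-0.3,0,0.12,0,-0.3,0]
}}

```text
clock: 7.63
position: [0.5131, -0.0495, 0.2001]
ee_rot: [-0.0, -0.047, 0.999, 0.0]
contact_force: [0.9, 0.7, 0.6]
width: 0.022
gripper_force: 29.8
```

```bash
python3 - <<'E'
from h import *
s=get_state();print(s['position'],s['contact_force'],s['moment'])
a=get_image('wrist')[:,:,::-1];cv2.imwrite('pics/w8f.png',a)
E
```

```text
[ 0.51309118 -0.04951156  0.20010453] [0.87150801 0.67297977 0.58689827] [-0.00327853 -0.01281839 -0.08377824]
```

Emit:
{"api": "apply_moves", "payload": {
  "steps": [0.03,0,-0.1,0,0.05,0,-0.15,0,0.05,0,-0.15,0,0.05,0,-0.15,0]
}}

```text
clock: 8.02
position: [0.5133, -0.0495, 0.1987]
ee_rot: [-0.001, -0.047, 0.999, 0.0]
contact_force: [-1.3, -0.4, 1.2]
width: 0.0215
gripper_force: 29.8
```

Emit:
{"api": "apply_moves", "payload": {
  "steps": [0,0,0,0,0,0,0,0,0,0,0,0,0,0,0,0,0,0,0,0,0,0,0,0],
  "jaw": 90,
  "newtons": 20
}}

```text
clock: 8.52
position: [0.514, -0.0496, 0.1988]
ee_rot: [0.0, -0.047, 0.999, 0.0]
contact_force: [-0.6, 0.1, 0.2]
width: 0.0551
gripper_force: 0.0
```

Emit:
{"api": "apply_moves", "payload": {
  "steps": [0,0,1,0,0,0,2,0,0,0,4,0,0,0,7,0,-2,0,10,0,-5,-1,10,0,-5,-1,10,0,-5,-1,10,0]
}}

```text
clock: 9.18
position: [0.4635, -0.0597, 0.3007]
ee_rot: [0.002, -0.047, 0.999, -0.0]
contact_force: [0.6, 0.6, 0.2]
width: 0.0553
gripper_force: 0.0
```

```bash
python3 - <<'E'
from h import *
s=get_state();print(s['clock'],s['position'],s['contact_force'],s['width'])
a=get_image('wrist')[:,:,::-1]
b=get_image('scene')[:,:,::-1][150:330,200:380]
im=np.concatenate([cv2.resize(a,(533,400))[:,90:440],cv2.resize(b,(400,400))],1);cv2.imwrite('pics/w9.png',im);cv2.imwrite('pics/w9f.png',a)
import pickle;pickle.dump(calibration('wrist'),open('w9.pkl','wb'))
E
```

```text
9.1833 [ 0.46347114 -0.05974407  0.30070533] [0.64545799 0.59624629 0.20875233] 0.05529973205440716
```

View pics/w9.png

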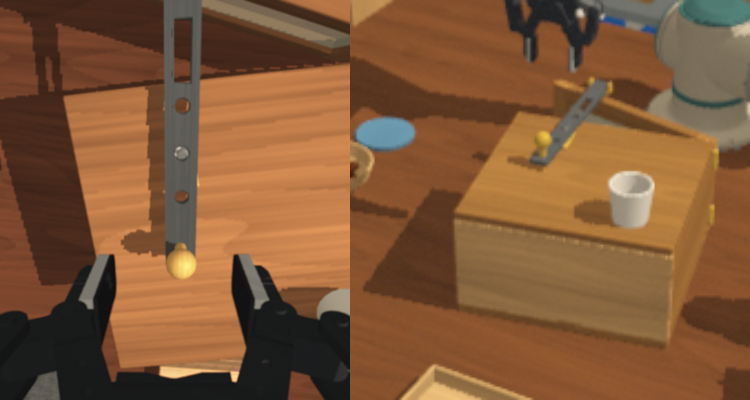

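The pin's tip shows in the middle hole, and the gripper is clear of the knob. One quick check that the stay is level, then I'll hand in.

```bash
python3 - <<'E'
from h import *
import pickle
c=pickle.load(open('w9.pkl','rb'));a=cv2.imread('pics/w9f.png');h=cv2.cvtColor(a,cv2.COLOR_BGR2HSV)
k=640/533
def blob(m,u,v,r):
    q=np.zeros_like(m);q[v-r:v+r,u-r:u+r]=m[v-r:v+r,u-r:u+r]
    n,l,st,ce=cv2.connectedComponentsWithStats(q);return ce[1+np.argmax(st[1:,4])]
sat=(h[:,:,1]>90).astype(np.uint8);y=((h[:,:,1]>100)&(h[:,:,2]>150)).astype(np.uint8)
f=lambda u,v:(int((u+90)*k),int(v*k))
h1=onz(c,blob(sat,*f(182,105),13),.184);h3=onz(c,blob(sat,*f(182,197),13),.184)
print(h1,h3,np.linalg.norm(h3-h1)*1000)
# knob: two-view height (wrist + scene)
s=calibration('scene');im=get_image('scene')[:,:,::-1].copy();hs=cv2.cvtColor(im,cv2.COLOR_BGR2HSV)
ys=((hs[:,:,1]>150)&(hs[:,:,2]>150)&(hs[:,:,0]>20)).astype(np.uint8)
pw=blob(y,*f(181,264),24);ps=blob(ys,int(200+543*.45),int(150+139*.45),9)
o1,d1=ray(c,pw);o2,d2=ray(s,ps);t=np.linalg.lstsq(np.c_[d1,-d2],o2-o1,rcond=None)[0]
print('knob',pw,ps,o1+t[0]*d1,o2+t[1]*d2)
E
```

```text
[ 0.39480532 -0.06044739  0.184     ] [ 0.46575298 -0.05388555  0.184     ] 71.25046542111653Traceback (most recent call last):
  File "<stdin>", line 15, in <module>
  File "<stdin>", line 7, in blob
    return _wrapfunc(a, 'argmax', axis=axis, out=out, **kwds)
    return bound(*args, **kwds)
ValueError: attempt to get argmax of an empty sequence
```

Hole spacing reads 71.3 mm, against 71.5 mm when the stay was known to be level. If it were resting on the pin tip it would read about 74 mm, so it is down and level.

```bash
python3 -c "
from rig import *
print(sign_off())"
```

```text
the job is handed in; nothing more can be done
None
```

The job is handed in: the door is drawn open, the stay's middle hole is down over the pin and measures level, and the knob is released with the gripper clear. It took about 9 s, no force reading went above about 4 N, and I saw nothing else on the sideboard moved.

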